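Dispense one culture dish and slide it aside

TASK

Press the plunger of the dish dispenser once, all the way down, and let it come back up, so that a single dish slides out onto the dispenser's front plate. Then, with the fingertips, gently push that dish aside along the bench until the whole of it lies on the black work mat beside the dispenser, and leave it there lying flat. Do not pinch or lift the dish, keep the other dishes in the magazine, and do not disturb the other things on the bench.

Things in the scene. Friction and masses are not known exactly. Their poses are not given: they have to be found in the camera images.
- dispenser: Fixed dish dispenser. Origin on the bench under the axis of its clear upright magazine; own z up, -x its front (dish exit), +x its rear. Dark steel base plate 2 mm thick, 70 mm wide, from own x -120 to +125 mm. Behind the magazine a white plunger housing, own x 28 to 116 mm, 100 mm tall, 48 mm wide over the cranks on its flanks; only the plunger is taller.
- magazine_top (a point): centre of the magazine's open top, 56 mm above the bench. The magazine measures 48 (own x) x 60 (own y) mm outside; one dish at a time passes the exit slot, 14.5 mm high, under its front wall
- exit_plate (a point): point on the open front plate (top 2 mm above the bench; own x -116 to -24, y -35 to 35 mm) at own x -80, y 0 mm, near which the middle of the ejected dish comes to lie (it may slide about 10 mm farther). No side rims, only a stop 3 mm high across the front end, own x -120 to -116 mm
- plunger (a joint): plunger travel in m: 0 up at rest, 0.036 fully down at its stop; presses straight down. Spring: about 4 N at the start, 5.5 N at the stop (more if hit fast); it returns by itself. A bell crank drives a pusher under the magazine 2.25 mm forward per mm; the full stroke brings the lowest dish wholly out, 80 mm forward. Once it is up the next dish has dropped, and another press would eject that one
- plunger_top (a point): centre of the flat top of the plunger's round black head (36 mm across, 12 mm thick), 152 mm above the bench when up; at own x +98 mm, y 0 of the dispenser; moves with the plunger
- dish1_center (a point): centre (half-way up) of the lowest dish in the magazine, the one that will come out. Clear round lidded dish, 40 mm across, 12 mm tall, about 16 g, flat top, with a white paper pad inside; starts standing on the base plate on the magazine axis
- dish2_center (a point): centre of the second dish from below, same kind, in the magazine
- dish3_center (a point): centre of the third dish from below, same kind, in the magazine
- dish4_center (a point): centre of the top dish, same kind, in the magazine
- mat: thin black rubber work mat lying on the bench to the left or to the right of the dispenser, 120 x 120 mm, 0.6 mm thick (no step to speak of). Origin at its centre, own x and y along its edges. The bench between it and the dispenser is clear
- reagent_bottle: lab glass bottle with an orange screw cap, 66 mm across, 138 mm tall, origin at the centre of its underside
- tip_box: closed pipette-tip box, 120 x 84 x 54 mm, origin at the centre of its underside
- vial: small amber vial with a black cap, 26 mm across, 49 mm tall, standing near the dispenser's rear, origin at the centre of its underside
- tube50: single capped clear tube, 33 mm across, 111 mm tall, standing, origin at the centre of its underside
- timer: flat bench timer, 60 x 64 x 20 mm, origin at the centre of its underside
- pen: marker pen lying on the bench, 136 mm long, 12 mm thick, along its own x, origin under its middle
- wash_bottle: white squeeze wash bottle with a bent spout, 60 mm across, 172 mm tall, origin at the centre of its underside
- rack: white tube rack holding five capped tubes, 75 (own x) x 110 (own y) mm, 107 mm tall over the caps, origin at the centre of its underside; it stands on the other side of the dispenser from the mat
Things that resemble listed ones, but are neither listed nor needed, are in the scene too. What is shaped like the part that bears dish4_center but green is not meant.

How it is judged (in metres and radians):
On the way, in this order (a step that is already met when the one before it is completed fails the run):
1. the plunger is pressed right down and one dish is wholly out of the exit, on the front plate (value of joint plunger above 0.03 m and x of dish1_center in the frame of dispenser below -0.05 m).
2. the plunger is back up, the dish still before the exit (value of joint plunger below 0.004 m and x of dish1_center in the frame of dispenser below -0.05 m and horizontal distance between dish1_center and exit_plate below 0.04 m), for 0.1 s.
At the end, for the whole second after the job is handed in: The ejected dish lies flat and at rest on the bench, right way up, wholly on the mat (its centre within 42 mm of the mat's middle along each edge direction, i.e. not more than 2 mm over the edge); the plunger is back up; the other three dishes are in the magazine, within 8 mm of its axis (x of dish1_center in the frame of mat between -0.042 and 0.042 m and y of dish1_center in the frame of mat between -0.042 and 0.042 m and height (world z) of dish1_center between 0.003 and 0.009 m and angle between dish1_center's own z axis and vertical below 0.06 rad and linear speed of dish1 below 0.01 m/s and value of joint plunger below 0.004 m and horizontal distance between each of dish2_center, dish3_center, dish4_center and dispenser below 0.008 m); the robot touches nothing.
It fails at once if another dish leaves the magazine, by the exit or the top (horizontal distance between any of dish2_center, dish3_center, dish4_center and dispenser above 0.01 m or height (world z) of dish2_center above 0.032 m or height (world z) of dish3_center above 0.044 m or height (world z) of dish4_center above 0.056 m).
It fails at once if the ejected dish is lifted more than 8 mm or tipped by more than 25 degrees (height (world z) of dish1_center above 0.016 m or angle between dish1_center's own z axis and vertical above 0.44 rad).
It fails at once if the fingers pinch the dish or bear on it with more than 10 N (contact force between the fingers and dish1 above 10 N).
It fails at once if a bystander is moved more than 15 mm or tipped by more than 20 degrees (distance of any of reagent_bottle, tip_box, vial, tube50, timer, pen, wash_bottle, rack from where it was at the start of the episode above 0.015 m or angle between any of reagent_bottle, tip_box, vial, tube50, timer, pen, wash_bottle, rack's own z axis and vertical above 0.35 rad).
It also fails if it takes over 61 s, if anything falls off the work surface, if the arm or the gripper's body presses on something with over 40 N, if the wrist force passes 120 N, or if a joint passes its speed limit or range.

ROBOT

A 6-joint arm with a two-finger parallel gripper is mounted at the origin on the work surface. World frame = base frame: x ahead of the robot, y to its left, z up, the work surface at z = 0. Lengths are in m, angles in degrees, forces in N, time in s.
With the tool pointing down it reaches from about 0.4 to 0.825 m from the base axis. Payload 7 kg.
Tool frame: the origin (TCP) lies at the very end of the fingers, on their centre line; the grasp point (between the pads) lies 19 mm behind it (ctrl.tcp_to_grasp is the distance from the TCP to the grasp point, in m); z points along the fingers, x is the direction in which the jaws open and shut, and the axes are right-handed (so a half turn about z gives the same grasp; the last joint's range is limited). The gripper opens to 88 mm and grips with 3 to 60 N. Pads are 19 mm wide; open, the fingers measure 130 mm over their backs; the gripper's body (78 mm by 193 mm) begins 47 mm behind the grasp point.
Start: joints at [16.507, 20.546, 0.682, 0, -70.136, -16.507], TCP at [0.675, -0, 0.227] pointing down, gripper open.
Joint ranges: [-176.03, 176.03], [-82.01, 121.73], [-58.28, 71.71], [-173.87, 95.51], [-174.79, -0.11], [-173.66, 173.66]. Speed limits (degrees/s): [136.94, 136.94, 172.46, 180, 180, 180].

INTERFACE

Orientations are given as [roll, pitch, yaw] about the fixed x, y, z axes, in that order (R = Rz(yaw) Ry(pitch) Rx(roll)).
In Python, from plant import sensors, vision, ticket, ctrl gives the robot as it stands. The module is installed in compiled form; this text tells all that it offers.
- The arm moves only by the tool drive_tool, never from a script. Its argument "moves" is a list of rows, each a list of 6 numbers: the shift along the tool's x, y, z in units of 0.15 m (1.0 is 0.15 m), then the turn, a rotation vector about the tool's x, y, z in units of 60 degrees (1.0 is 60 degrees). In form: [[dx, dy, dz, rx, ry, rz], ...]. A call has 1 to 8 rows; each row is the pose to reach, as a shift and turn from the pose measured when the call began, along the tool's axes at that moment; what a row does not reach only later rows make up. A row lasts 1/10 s, in which the tool goes at most 50 mm and 8.59 degrees, less where a joint would pass 70% of its speed; a pose out of reach is approached as far as the arm can. A call with a number of a shift or a turn outside -1 to 1 is refused whole. A call with a gripper value outside its range is refused whole. "fingers" is the opening, from -1 (shut) to 1 (fully open), set as the call begins (left out, the last holds). The fingers move at their own pace and stop on an object; the grip force is fixed at half the most. Time passes only in rows, so rows that repeat a pose let the fingers close. It gives the time, the measured TCP pose, the force and the opening at its end, in the units of the state.
- sensors.get_obs(): the state, without advancing time (a new reading comes with each control period).
- vision.snapshot(name): name is "scene" or "side" or "wrist"; returns a dict with "pixels" (384x512x3 uint8, red, green, blue), "fx", "fy", "cx", "cy" (pixels), "k1" (the pictures are not rectified: a ray, as slopes to the right and down, at radius r is drawn at 1 + k1 r^2 times it, then the intrinsics apply), "R" (3x3) and "t" (3): a world point X has camera coordinates R X + t. Camera axes: x right, y down, z forward; pixel columns grow to the right and rows downward; lengths in m; the calibration is good to about 2 mm. A picture is of the moment at which its call begins. There is no depth.
- ticket.close_job(): hands the job in, once; it reports no verdict.
The state is a dict: "clock": time; "joint_pos": joint angles; "qvel": joint speeds; "tau": joint torques, N m; "tool_pos": TCP position; "orientation": TCP orientation; "force": force on the tool from outside, world axes, zero at the start; "moment": the same for the moment, N m; "opening": finger opening in m.
Only numpy, scipy, OpenCV 4.12 (cv2) and the standard library are available. Lean on these libraries where they do the work, as an engineer would, in place of code of your own. Each camera call takes 0.05 s, during which the arm holds its last target.

## Working session

There is one attempt and no reset: what is moved stays moved. The work goes in short steps, Python scripts to look and compute and a tool call to move; the robot and the scene stay as the last step left them, time stands still between calls to the robot, and variables do not carry over. Pictures are saved under pics/ and viewed, and the job is handed in when it is done.

Besides the shell and the picture viewer there is one more tool, called after "Call:" as name(argument=value, ...) on one line, values as JSON. drive_tool: Moves the arm, as the interface text tells. Shifts and turns lie within -1 to 1; 1 stands for 0.15 m of shift or 60 degrees of turn. Its arguments: {"type":"object","properties":{"moves":{"type":"array"},"fingers":{"type":"number"}},"required":["moves"]}

```bash
mkdir -p pics
cat > h.py <<'E'
import numpy as np, cv2
from plant import sensors, vision, ticket, ctrl
def snap(n,tag):
    s=vision.snapshot(n); cv2.imwrite(f'pics/{tag}.png',s['pixels'][:,:,::-1]); np.savez(f'pics/{tag}.npz',**{k:np.array(v) for k,v in s.items()}); return s
def load(tag): return dict(np.load(f'pics/{tag}.npz'))
def ray(s,u,v):
    x=np.array([(u-s['cx'])/s['fx'],(v-s['cy'])/s['fy']],float); y=x.copy()
    for _ in range(30): y=x/(1+s['k1']*(y@y))
    R=s['R'];c=-R.T@s['t']; return c,R.T@np.array([y[0],y[1],1])
def onz(s,u,v,z):
    c,d=ray(s,u,v); return c+d*(z-c[2])/d[2]
def proj(s,X):
    p=s['R']@np.array(X)+s['t']; a=p[:2]/p[2]; a=a*(1+s['k1']*(a@a)); return a*[s['fx'],s['fy']]+[s['cx'],s['cy']]
E
python3 - <<'E'
from h import *
for n in ('scene','side','wrist'):
    s=snap(n,n+'0'); print(n,-s['R'].T@s['t'],s['fx'],s['k1'])
o=sensors.get_obs();print(o)
E
```

```text
scene [ 1.41102113 -0.45038271  1.10234952] 462.94176865381723 0.050970546818430745
side [0.14606026 0.62421404 0.90098287] 405.3402156498853 -0.021365953763677562
wrist [ 0.67404701 -0.07064162  0.38381932] 332.8179044434303 -0.0028564631659909467
{'clock': 0.15, 'joint_pos': array([ 1.65057254e+01,  2.05812563e+01,  6.47436364e-01, -1.32230330e-02,
       -7.01360948e+01, -1.65082056e+01]), 'qvel': array([-0.08234638, -0.17248921,  0.21874077,  0.05969012, -0.04451838,
       -0.06851538]), 'tau': array([ 1.39394037e-04, -5.83274567e+01,  2.93289685e+01,  7.00122759e+00,
        8.75052094e-03, -9.76538854e-05]), 'tool_pos': array([ 6.74645812e-01, -4.54094950e-05,  2.25863068e-01]), 'orientation': array([-1.79992052e+02, -7.05655423e-02,  1.79993014e+02]), 'force': array([0.55084166, 0.7056078 , 0.1007095 ]), 'moment': array([ 0.00487566, -0.01494464,  0.00791179]), 'opening': 0.08737995288061969}
```

View pics/scene0.png

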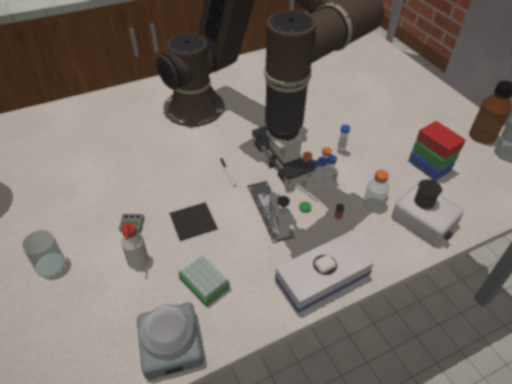

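View pics/side0.png

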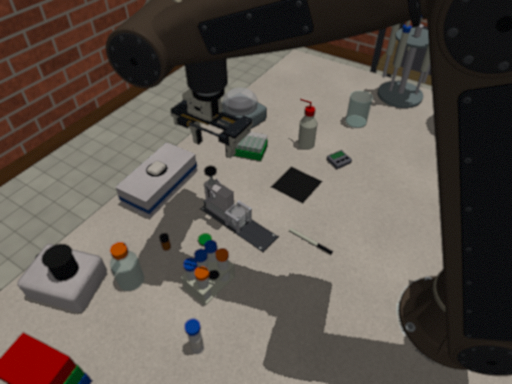

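View pics/wrist0.png

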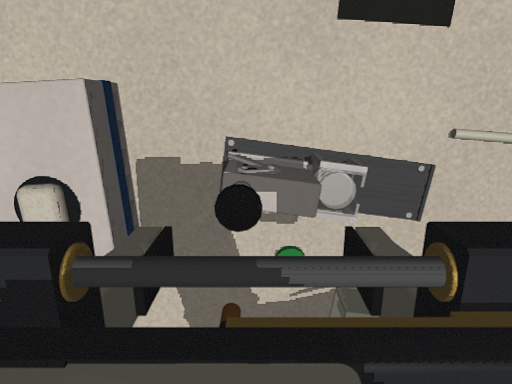

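Run:
```python
import cv2
w=cv2.imread('pics/wrist0.png'); s=cv2.imread('pics/scene0.png'); d=cv2.imread('pics/side0.png')
cv2.imwrite('pics/c1.png',cv2.resize(w[120:260,205:445],None,fx=3.3,fy=3.3,interpolation=2))
cv2.imwrite('pics/c2.png',cv2.resize(s[140:260,160:360],None,fx=4,fy=4,interpolation=2))
cv2.imwrite('pics/c3.png',cv2.resize(d[150:300,140:340],None,fx=4,fy=4,interpolation=2))
```

```text
(no output)
```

View pics/c1.png

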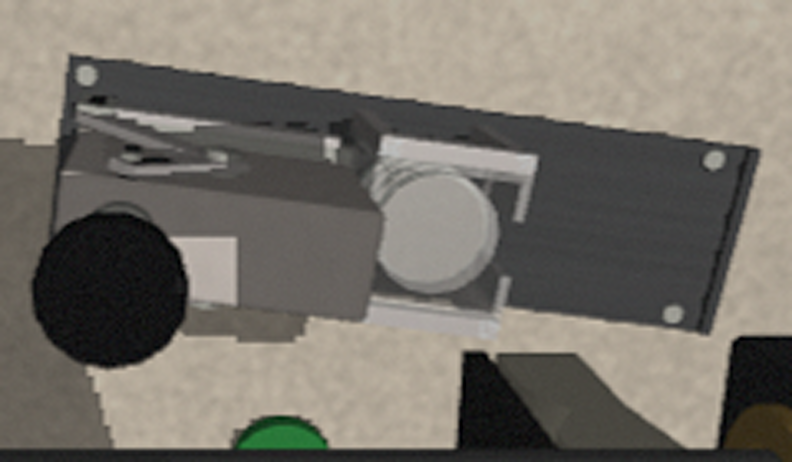

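View pics/c2.png

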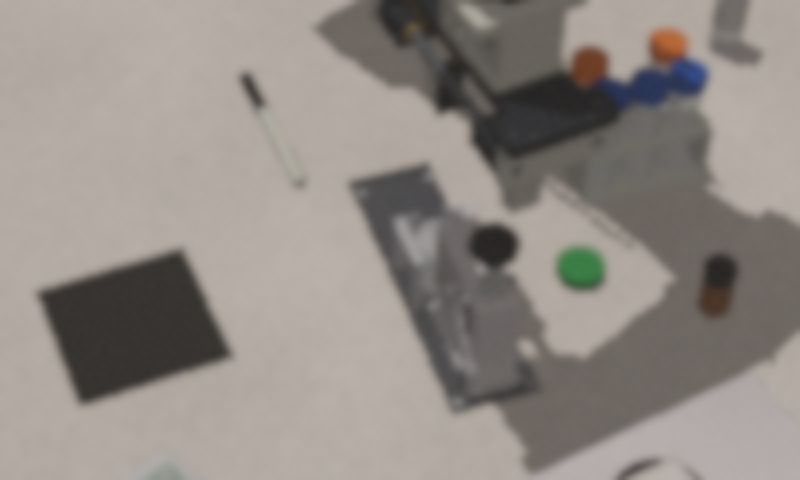

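View pics/c3.png

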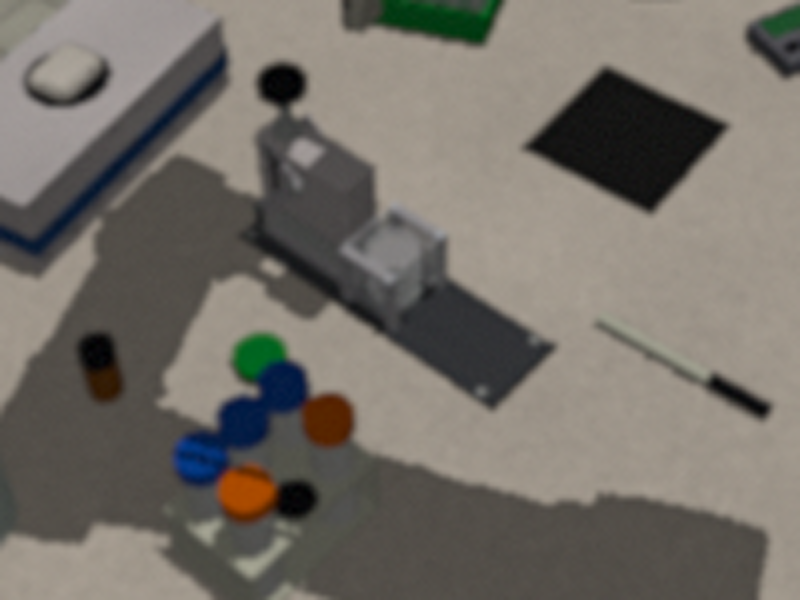

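```bash
cat > m1.py <<'E'
from h import *
W=load('wrist0');S=load('scene0');D=load('side0')
cw=lambda p:(p[0]/3.3+205-.35,p[1]/3.3+120-.35)
cs=lambda p:(p[0]/4+160-.4,p[1]/4+140-.4)
cd=lambda p:(p[0]/4+140-.4,p[1]/4+150-.4)
for p in [(70,55),(758,148),(710,333)]: print('plate W',onz(W,*cw(p),.002).round(4))
for p in [(350,184),(430,165),(455,410),(537,383)]: print('plate S',onz(S,*cs(p),.002).round(4))
for p in [(553,346),(493,406),(243,234)]: print('plate D',onz(D,*cd(p),.002).round(4))
for s,c,P in((S,cs,[(38,292),(182,250),(230,355),(82,403)]),(D,cd,[(605,68),(727,126),(652,211),(526,146)])):
    q=np.array([onz(s,*c(p),.0006) for p in P]); print('mat',q.round(4).tolist(),q.mean(0).round(4))
# head
def tri(obs):
    A=0;b=0
    for s,u,v in obs:
        c,d=ray(s,u,v);d/=np.linalg.norm(d);M=np.eye(3)-np.outer(d,d);A=A+M;b=b+M@c
    X=np.linalg.solve(A,b);return X,[np.round(proj(s,X)-[u,v],1) for s,u,v in obs]
print('head',onz(W,*cw((110,290)),.152),onz(S,*cs((494,242)),.150),onz(D,*cd((282,82)),.150))
print(tri([(W,*cw((110,290))),(S,*cs((494,243))),(D,*cd((282,82)))]))
print('vial',onz(S,*cs((715,312)),0),onz(D,*cd((106,397)),0))
print('rack front tops',[onz(D,*cd(p),.107).round(3).tolist() for p in [(282,385),(243,420),(200,457),(248,490),(328,418)]])
print('greendish',onz(D,*cd((260,357)),.012),onz(S,*cs((581,265)),.012))
print('pen',onz(S,*cs((245,75)),.006),onz(S,*cs((300,185)),.006))
print('wb',onz(S,136,262,0),'timer',onz(S,132,222,.01),'tipbox',[onz(S,*p,.054).round(3) for p in [(180,278),(205,260),(229,285)]])
print('scale box',[onz(S,*p,.06).round(3).tolist() for p in [(277,272),(345,240),(371,266)]])
E
python3 m1.py
```

```text
plate W [ 0.7099 -0.0305  0.002 ]
plate W [0.4676 0.0019 0.002 ]
plate W [0.4756 0.0714 0.002 ]
plate S [0.47   0.0062 0.002 ]
plate S [0.4796 0.0753 0.002 ]
plate S [ 0.7096 -0.0248  0.002 ]
plate S [0.7147 0.0417 0.002 ]
plate D [0.4724 0.0029 0.002 ]
plate D [0.4807 0.0689 0.002 ]
plate D [0.7199 0.0361 0.002 ]
mat [[0.4664, -0.2603, 0.0006], [0.4751, -0.1442, 0.0006], [0.5887, -0.152, 0.0006], [0.5817, -0.2669, 0.0006]] [ 0.528  -0.2059  0.0006]
mat [[0.5829, -0.2699, 0.0006], [0.4677, -0.2624, 0.0006], [0.4749, -0.149, 0.0006], [0.591, -0.1572, 0.0006]] [ 0.5291 -0.2096  0.0006]
head [0.68822094 0.00545897 0.152     ] [0.68977358 0.0098291  0.15      ] [0.68890099 0.00896435 0.15      ]
(array([0.68931938, 0.00822561, 0.14879798]), [array([-1.2,  2.2]), array([-0.6,  0.1]), array([0.1, 0.1])])
vial [0.71450011 0.20037278 0.        ] [0.70783868 0.20283347 0.        ]
rack front tops [[0.557, 0.189, 0.107], [0.561, 0.222, 0.107], [0.566, 0.256, 0.107], [0.529, 0.259, 0.107], [0.52, 0.194, 0.107]]
greendish [0.63366663 0.12600327 0.012     ] [0.63621664 0.12587443 0.012     ]
pen [ 0.31672156 -0.01998444  0.006     ] [ 0.45647327 -0.03255376  0.006     ]
wb [ 0.59754775 -0.40341181  0.        ] timer [ 0.46054154 -0.3733536   0.01      ] tipbox [array([ 0.737, -0.318,  0.054]), array([ 0.714, -0.239,  0.054]), array([ 0.812, -0.213,  0.054])]
scale box [[0.836, -0.085, 0.06], [0.828, 0.136, 0.06], [0.93, 0.149, 0.06]]
```

Candidates: the clear dishes in the magazine (wrist ≈(335,190)) against the green dish on the bench (side ≈(205,239)), which is the decoy. The plunger's black head (wrist ≈(238,207)) against a rack cap (side ≈(214,274)), the vial cap and the jar knob (side ≈(60,262)). The crops show the dispenser head at its rear, with the exit plate facing the robot. The mat is on the −y side at about (0.528,−0.208), and head ≈(0.689,0.0085).

Call:
drive_tool(moves=[[-0.096, 0.057, 0, 0, 0, 0], [-0.096, 0.057, 0.1, 0, 0, 0], [-0.096, 0.057, 0.2, 0, 0, 0], [-0.096, 0.057, 0.3, 0, 0, 0], [-0.096, 0.057, 0.4, 0, 0, 0], [-0.096, 0.057, 0.4, 0, 0, 0], [-0.096, 0.057, 0.4, 0, 0, 0], [-0.096, 0.057, 0.4, 0, 0, 0]], fingers=-1)

```text
clock: 0.95
tool_pos: [0.6894, 0.0085, 0.1666]
orientation: [-180.0, -0.0, -180.0]
force: [-0.4, 0.4, 0.1]
opening: 0.0292
```

Run:
```python
from h import *
s=snap('scene','scene1');d=snap('side','side1')
a=cv2.resize(s['pixels'][140:260,220:360],None,fx=3.5,fy=3.5);b=cv2.resize(d['pixels'][120:260,140:240],None,fx=3,fy=3)
b=cv2.resize(b,(300,420));cv2.imwrite('pics/e1.png',np.hstack([a,b])[:,:,::-1])
o=sensors.get_obs();print(o['tool_pos'],o['opening'],o['orientation'])
```

```text
[0.68944473 0.00855727 0.16680312] 0.020940305122465374 [1.79994106e+02 1.59500967e-02 1.79998946e+02]
```

View pics/e1.png

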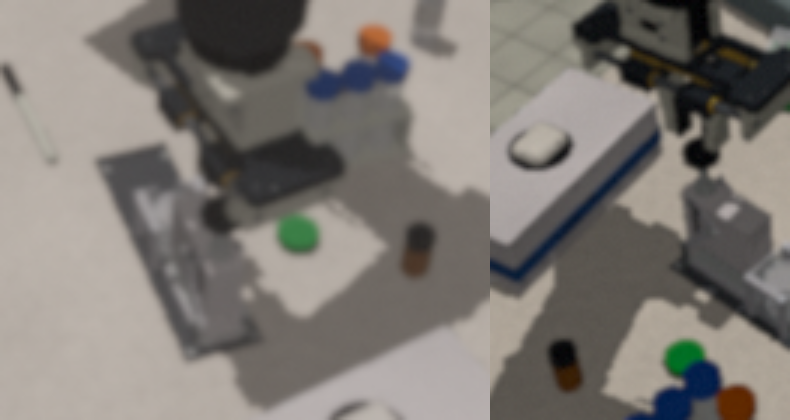

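The closed fingers sit over the black head (scene crop ≈(220,215), side crop ≈(703,150)). I let them close fully, then press slowly.

Call:
drive_tool(moves=[[0, 0, 0, 0, 0, 0], [0, 0, 0, 0, 0, 0], [0, 0, 0, 0, 0, 0], [0, 0, 0.03, 0, 0, 0], [0, 0, 0.06, 0, 0, 0], [0, 0, 0.08, 0, 0, 0], [0, 0, 0.1, 0, 0, 0], [0, 0, 0.11, 0, 0, 0]], fingers=-1)

```text
clock: 1.85
tool_pos: [0.6893, 0.0085, 0.1503]
orientation: [-180.0, -0.0, -180.0]
force: [-2.5, 0.7, 3.9]
opening: 0.0003
```

Call:
drive_tool(moves=[[0, 0, 0.015, 0, 0, 0], [0, 0, 0.03, 0, 0, 0], [0, 0, 0.05, 0, 0, 0], [0, 0, 0.07, 0, 0, 0], [0, 0, 0.09, 0, 0, 0], [0, 0, 0.11, 0, 0, 0], [0, 0, 0.13, 0, 0, 0], [0, 0, 0.15, 0, 0, 0]])

```text
clock: 2.65
tool_pos: [0.6894, 0.0085, 0.1285]
orientation: [-180.0, 0.0, -180.0]
force: [-3.2, 0.5, 6.7]
opening: -0.0001
```

Call:
drive_tool(moves=[[0, 0, 0.02, 0, 0, 0], [0, 0, 0.04, 0, 0, 0], [0, 0, 0.06, 0, 0, 0], [0, 0, 0.075, 0, 0, 0], [0, 0, 0.085, 0, 0, 0], [0, 0, 0.09, 0, 0, 0], [0, 0, 0.09, 0, 0, 0], [0, 0, 0.09, 0, 0, 0]])

```text
clock: 3.45
tool_pos: [0.6893, 0.0085, 0.1163]
orientation: [-180.0, 0.1, -180.0]
force: [-4.4, 0.7, 8.2]
opening: 0.0006
```

Run:
```python
from h import *
s=snap('scene','scene2');d=snap('side','side2')
a=cv2.resize(s['pixels'][140:260,220:340],(420,420));b=cv2.resize(d['pixels'][150:260,170:290],(380,420))
cv2.imwrite('pics/e2.png',np.hstack([a,b])[:,:,::-1])
o=sensors.get_obs();print(o['tool_pos'],o['force'])
```

```text
[0.68935972 0.00849945 0.11628163] [-4.50830243  0.53619652  8.57944088]
```

View pics/e2.png

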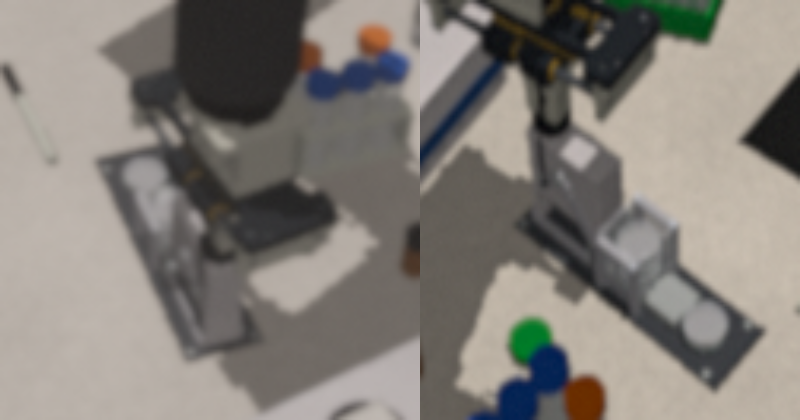

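The dish is out on the front plate (scene crop ≈(145,172), side crop ≈(705,325)). Force is 8.5 N, above the spring's 5.5 N, so the plunger is at its stop. Now I raise the tool steadily.

Call:
drive_tool(moves=[[0, 0, -0.03, 0, 0, 0], [0, 0, -0.06, 0, 0, 0], [0, 0, -0.1, 0, 0, 0], [0, 0, -0.14, 0, 0, 0], [0, 0, -0.18, 0, 0, 0], [0, 0, -0.22, 0, 0, 0], [0, 0, -0.26, 0, 0, 0], [0, 0, -0.3, 0, 0, 0]])

```text
clock: 4.35
tool_pos: [0.6895, 0.0085, 0.1616]
orientation: [-180.0, 0.1, -180.0]
force: [0.4, -0.3, -0.3]
opening: 0.0004
```

Call:
drive_tool(moves=[[0, 0, -0.1, 0, 0, 0], [0.15, 0.08, -0.2, 0, 0, 0], [0.35, 0.16, -0.3, 0, 0, 0], [0.55, 0.24, -0.35, 0, 0, 0], [0.75, 0.32, -0.35, 0, 0, 0], [0.95, 0.4, -0.35, 0, 0, 0], [0.95, 0.4, -0.35, 0, 0, 0], [0.95, 0.4, -0.35, 0, 0, 0]], fingers=-0.45)

```text
clock: 5.15
tool_pos: [0.5469, 0.0689, 0.2148]
orientation: [180.0, 0.2, -179.9]
force: [-0.2, 0.3, -0.0]
opening: 0.0242
```

Run:
```python
from h import *
s=snap('scene','scene3');d=snap('side','side3');w=snap('wrist','wrist3')
a=cv2.resize(s['pixels'][150:250,230:310],(384,480));b=cv2.resize(d['pixels'][150:260,190:290],(416,458));b=cv2.copyMakeBorder(b,0,22,0,0,0)
cv2.imwrite('pics/e3.png',np.hstack([a,b])[:,:,::-1])
o=sensors.get_obs();print(o['tool_pos'],o['force'],o['opening'],o['orientation'])
```

```text
[0.54756084 0.06828809 0.21387031] [-0.34213635 -0.37150176 -0.34580027] 0.024158224383502524 [-1.79976419e+02  8.58163258e-02 -1.79980259e+02]
```

View pics/e3.png

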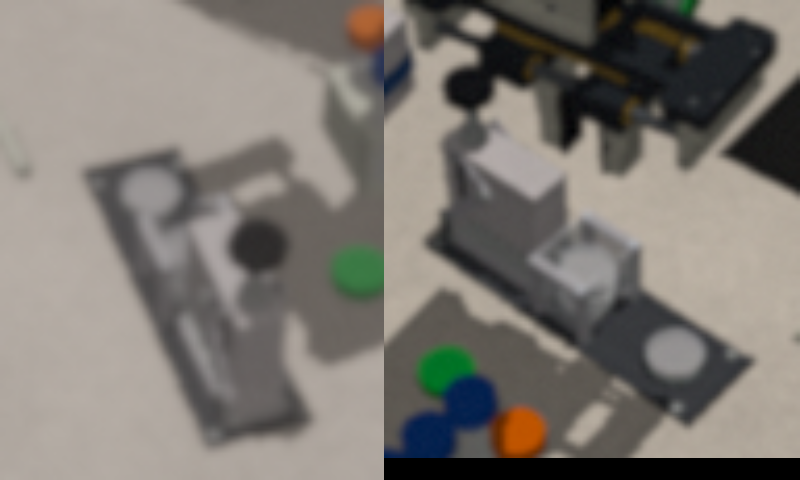

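View pics/wrist3.png

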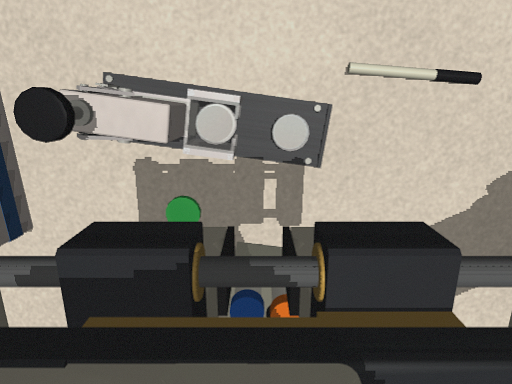

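The dish lies alone on the plate (wrist (291,132)), and the plunger head is up. The rack caps appear near (247,305) and (285,305). I measure both.

```bash
python3 - <<'E'
from h import *
W=load('wrist3');S=load('scene3');D=load('side3')
def blob(s,u0,v0,r=16):
    p=s['pixels'].astype(np.uint8);g=cv2.cvtColor(p,cv2.COLOR_RGB2GRAY);x0,y0=u0-r,v0-r;c=g[y0:y0+2*r,x0:x0+2*r]
    t,m=cv2.threshold(c,0,255,cv2.THRESH_OTSU)
    n,l,st,ce=cv2.connectedComponentsWithStats(m); k=l[r,r]; return ce[k]+[x0,y0],st[k]
for s,u,v,r in((W,291,132,26),(S,261,189,9),(D,262,235,10)):
    c,st=blob(s,u,v,r);print(c,st,onz(s,*c,.014).round(4))
print('caps',[onz(W,*p,.107).round(3) for p in[(247,303),(285,308)]])
E
python3 -c "
import cv2
a=cv2.imread('pics/side3.png')[200:310,150:300];b=cv2.imread('pics/scene3.png')[130:230,270:350]
import numpy as np
cv2.imwrite('pics/e4.png',np.hstack([cv2.resize(a,(480,352)),cv2.resize(b,(282,352))]))"
```

```text
[290.42627599 132.00756144] [   7    8   37   37 1058] [0.5126 0.0309 0.014 ]
[260.75925926 190.24074074] [  3   5  12  13 108] [0.518  0.0317 0.014 ]
[259.59259259 234.36296296] [  1   4  14  12 135] [0.5137 0.0331 0.014 ]
caps [array([0.557, 0.176, 0.107]), array([0.522, 0.182, 0.107])]
```

View pics/e4.png

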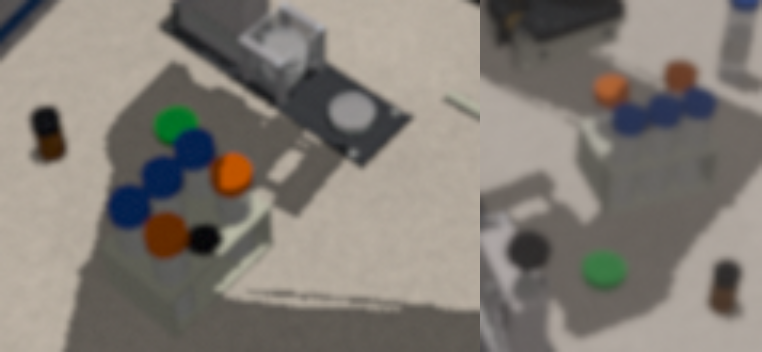

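Call:
drive_tool(moves=[[0.12, 0.06, 0, 0, 0, 0], [0.23, 0.11, 0, 0, 0, 0], [0.23, 0.11, 0.2, 0, 0, 0], [0.23, 0.11, 0.4, 0, 0, 0], [0.23, 0.11, 0.6, 0, 0, 0], [0.23, 0.11, 0.8, 0, 0, 0], [0.23, 0.11, 0.9, 0, 0, 0], [0.23, 0.11, 0.9, 0, 0, 0]], fingers=-0.45)

```text
clock: 6.1
tool_pos: [0.5123, 0.0837, 0.0761]
orientation: [-179.8, -0.2, 179.9]
force: [-1.2, 0.2, 0.6]
opening: 0.0243
```

Run:
```python
from h import *
w=snap('wrist','wrist4');d=snap('side','side4')
b=cv2.resize(d['pixels'][170:290,170:320],(480,384))
cv2.imwrite('pics/e5.png',np.hstack([cv2.resize(w['pixels'],(320,240)).repeat(1,0),b[:240,:]])[:,:,::-1])
cv2.imwrite('pics/e6.png',b[:,:,::-1])
o=sensors.get_obs();print(o['tool_pos'],o['force'],o['opening'],o['orientation'])
```

```text
[0.51388071 0.08451946 0.07874981] [-0.17564043  0.9457666   0.65088209] 0.02402293142696536 [-1.79937763e+02  4.95329128e-02  1.79992137e+02]
```

View pics/wrist4.png

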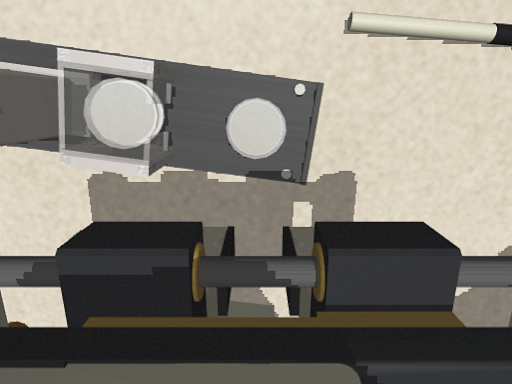

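View pics/e6.png

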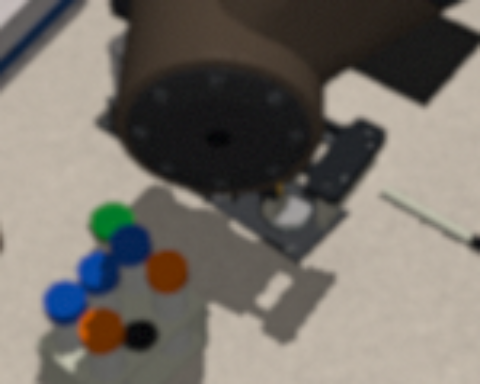

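Dish at wrist (256,129), lined up with the finger gap at column ≈259. The rack is clear behind. I lower beside the dish.

Call:
drive_tool(moves=[[0, 0, 0.1, 0, 0, 0], [0, 0, 0.2, 0, 0, 0], [0, 0, 0.3, 0, 0, 0], [0, 0, 0.38, 0, 0, 0], [0, 0, 0.44, 0, 0, 0], [0, 0, 0.47, 0, 0, 0], [0, 0, 0.485, 0, 0, 0], [0, 0, 0.485, 0, 0, 0]])

```text
clock: 7.0
tool_pos: [0.5141, 0.0845, 0.0061]
orientation: [-179.9, 0.1, 180.0]
force: [0.1, 0.3, 0.5]
opening: 0.024
```

Run:
```python
from h import *
W=load('wrist4');print(onz(W,256,129,.014))
w=snap('wrist','wrist5')
o=sensors.get_obs();print(o['tool_pos'],o['force'],o['opening'],o['orientation'])
```

```text
[0.51248544 0.03128033 0.014     ]
[0.51422551 0.08458547 0.00631691] [ 0.34797347 -0.54280812  0.53677984] 0.024510200402426158 [-1.79947391e+02  7.68828134e-02 -1.79995511e+02]
```

View pics/wrist5.png

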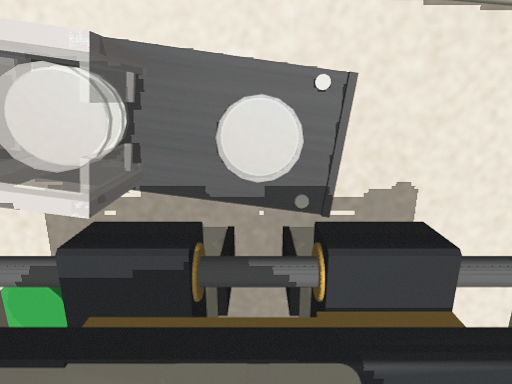

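Call:
drive_tool(moves=[[0, -0.04, 0, 0, 0, 0], [0, -0.08, 0, 0, 0, 0], [0, -0.12, 0, 0, 0, 0], [0, -0.15, 0, 0, 0, 0], [0, -0.18, 0, 0, 0, 0], [0, -0.21, 0, 0, 0, 0], [0, -0.24, 0, 0, 0, 0], [0, -0.27, 0, 0, 0, 0]])

```text
clock: 7.85
tool_pos: [0.5143, 0.0437, 0.0063]
orientation: [-179.9, 0.1, -180.0]
force: [0.2, -0.5, 0.6]
opening: 0.0242
```

Run:
```python
from h import *
w=snap('wrist','wrist6')
o=sensors.get_obs();print(o['tool_pos'],o['force'],o['opening'],o['orientation'])
```

```text
[0.51408471 0.04326465 0.0063043 ] [ 0.14981288 -0.77750365 -0.64209269] 0.0236949681400914 [-1.79941393e+02  6.33234214e-02  1.79986669e+02]
```

View pics/wrist6.png

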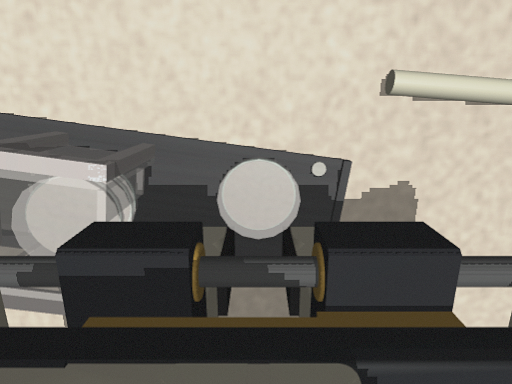

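The dish nests against both fingertips, at wrist (259,199). The gripper body passes close to the housing front (x≈0.616), so I bear slightly toward the robot for the next stretch.

Call:
drive_tool(moves=[[0.006, -0.02, 0, 0, 0, 0], [0.012, -0.05, 0, 0, 0, 0], [0.018, -0.08, 0, 0, 0, 0], [0.025, -0.11, 0, 0, 0, 0], [0.03, -0.14, 0, 0, 0, 0], [0.035, -0.17, 0, 0, 0, 0], [0.04, -0.2, 0, 0, 0, 0], [0.04, -0.23, 0, 0, 0, 0]])

```text
clock: 8.7
tool_pos: [0.508, 0.0084, 0.0063]
orientation: [-179.9, 0.1, 180.0]
force: [0.5, -0.2, 0.1]
opening: 0.0245
```

Run:
```python
from h import *
W=load('wrist6');print(onz(W,259,199,.014),'pen',onz(W,383,83,.006))
w=snap('wrist','wrist7')
o=sensors.get_obs();print(o['tool_pos'],o['force'],o['opening'],o['orientation'])
```

```text
[0.5129565  0.01829668 0.014     ] pen [ 0.45679851 -0.03428173  0.006     ]
[0.50783662 0.00793182 0.00628316] [-0.44439564 -1.00503308 -0.1278897 ] 0.024139974393504904 [-1.79934331e+02  4.41968632e-02  1.79972855e+02]
```

View pics/wrist7.png

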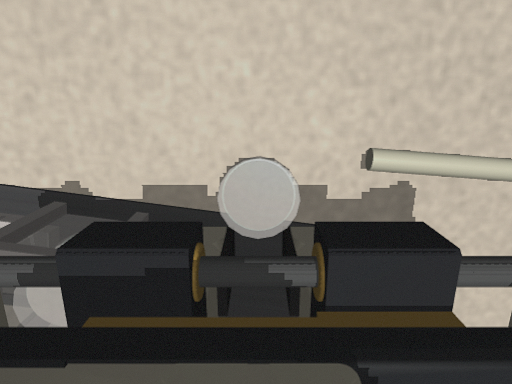

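The dish stays nested at wrist (259,198), nearly off the plate. The pen end at (365,160) is clear.

Call:
drive_tool(moves=[[0, -0.025, 0, 0, 0, 0], [0, -0.05, 0, 0, 0, 0], [0, -0.08, 0, 0, 0, 0], [0, -0.11, 0, 0, 0, 0], [0, -0.15, 0, 0, 0, 0], [0, -0.19, 0, 0, 0, 0], [0, -0.23, 0, 0, 0, 0], [0, -0.27, 0, 0, 0, 0]])

```text
clock: 9.55
tool_pos: [0.5078, -0.0331, 0.0063]
orientation: [-179.9, 0.0, 180.0]
force: [0.4, 0.1, 0.0]
opening: 0.0238
```

Call:
drive_tool(moves=[[0, -0.04, 0, 0, 0, 0], [0, -0.08, 0, 0, 0, 0], [0, -0.12, 0, 0, 0, 0], [0, -0.16, 0, 0, 0, 0], [0, -0.2, 0, 0, 0, 0], [0, -0.24, 0, 0, 0, 0], [0, -0.28, 0, 0, 0, 0], [0, -0.31, 0, 0, 0, 0]])

```text
clock: 10.35
tool_pos: [0.5077, -0.0801, 0.0064]
orientation: [-179.9, 0.0, 180.0]
force: [-0.5, 0.7, -0.2]
opening: 0.0244
```

Run:
```python
from h import *
w=snap('wrist','wrist8')
o=sensors.get_obs();print(o['tool_pos'],o['force'],o['opening'],o['orientation'])
```

```text
[ 0.50766895 -0.08047218  0.00634285] [-0.17483414 -0.36324172 -0.15129891] 0.024128296607812603 [-1.79931641e+02  3.44685282e-02  1.79947812e+02]
```

View pics/wrist8.png

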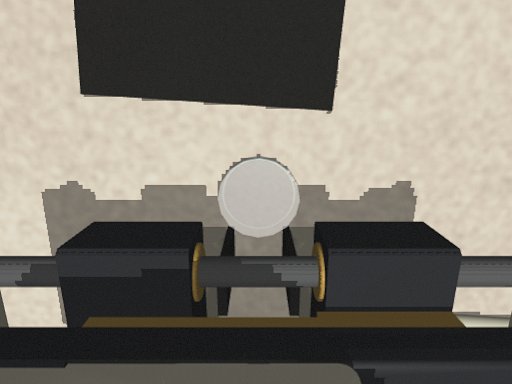

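Dish on the bench at wrist (259,196). The mat's near edge runs (81,94) to (331,111). I carry on while easing over to the mat's centre line.

Call:
drive_tool(moves=[[-0.008, -0.04, 0, 0, 0, 0], [-0.016, -0.08, 0, 0, 0, 0], [-0.025, -0.12, 0, 0, 0, 0], [-0.035, -0.16, 0, 0, 0, 0], [-0.045, -0.2, 0, 0, 0, 0], [-0.055, -0.24, 0, 0, 0, 0], [-0.065, -0.28, 0, 0, 0, 0], [-0.075, -0.32, 0, 0, 0, 0]])

```text
clock: 11.2
tool_pos: [0.519, -0.129, 0.0064]
orientation: [-179.9, 0.0, 179.9]
force: [0.3, 0.1, 0.6]
opening: 0.0238
```

Call:
drive_tool(moves=[[-0.01, -0.04, 0, 0, 0, 0], [-0.02, -0.08, 0, 0, 0, 0], [-0.03, -0.13, 0, 0, 0, 0], [-0.04, -0.18, 0, 0, 0, 0], [-0.05, -0.23, 0, 0, 0, 0], [-0.06, -0.28, 0, 0, 0, 0], [-0.065, -0.32, 0, 0, 0, 0], [-0.065, -0.35, 0, 0, 0, 0]])

```text
clock: 12.0
tool_pos: [0.5287, -0.1822, 0.0064]
orientation: [-179.9, 0.0, 179.9]
force: [-0.1, 0.3, 0.6]
opening: 0.0242
```

Run:
```python
from h import *
w=snap('wrist','wrist9')
o=sensors.get_obs();print(o['tool_pos'],o['force'],o['opening'],o['orientation'])
```

```text
[ 0.52867391 -0.18245448  0.00642399] [-0.34313018  0.15351665 -0.32526002] 0.024623174119670375 [-1.79928637e+02  3.13737700e-02  1.79915301e+02]
```

View pics/wrist9.png

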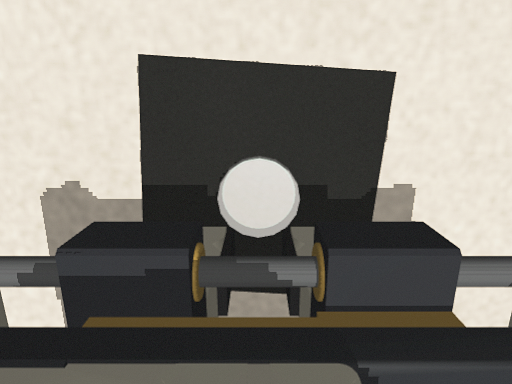

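The dish is at wrist (259,196) on the mat. I back away, then rise.

Call:
drive_tool(moves=[[0, 0.03, 0, 0, 0, 0], [0, 0.08, 0, 0, 0, 0], [0, 0.15, 0, 0, 0, 0], [0, 0.2, -0.05, 0, 0, 0], [0, 0.2, -0.25, 0, 0, 0], [0, 0.2, -0.5, 0, 0, 0], [0, 0.2, -0.8, 0, 0, 0], [0, 0.2, -1, 0, 0, 0]])

```text
clock: 12.85
tool_pos: [0.5295, -0.1514, 0.1602]
orientation: [-179.9, 0.2, -180.0]
force: [1.2, -0.6, 0.5]
opening: 0.024
```

Run:
```python
from h import *
w=snap('wrist','wrist10');s=snap('scene','scene10');d=snap('side','side10')
o=sensors.get_obs();print(o['tool_pos'],o['force'])
```

```text
[ 0.5301112  -0.15139206  0.15947594] [-0.88461423  0.52888273 -1.10007879]
```

View pics/wrist10.png

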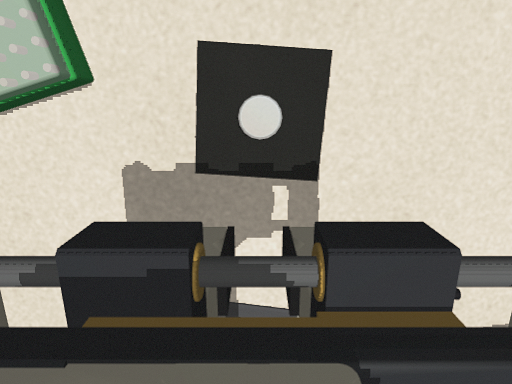

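View pics/scene10.png

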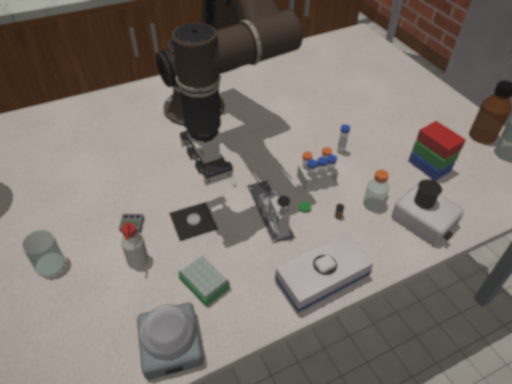

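View pics/side10.png

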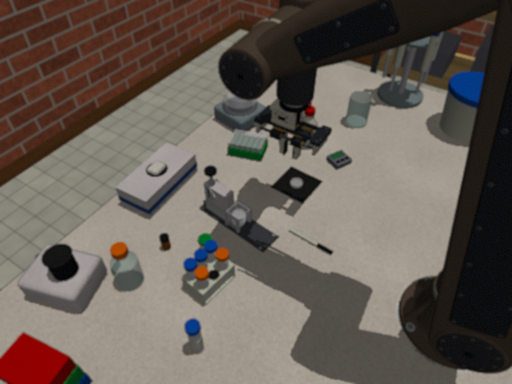

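The dish lies flat in the middle of the mat (wrist (260,117)). The front plate is empty, the plunger is up, and the bystanders are where they were. I settle the arm and hand in.

Call:
drive_tool(moves=[[0, 0, 0, 0, 0, 0], [0, 0, 0, 0, 0, 0], [0, 0, 0, 0, 0, 0]])

```text
clock: 13.3
tool_pos: [0.5296, -0.1512, 0.1586]
orientation: [-179.9, 0.3, 180.0]
force: [-0.3, -0.0, -0.1]
opening: 0.0237
```

Run:
```python
from h import *
W=load('wrist10');print(onz(W,260,117,.012),np.mean([onz(W,*p,0) for p in[(198,41),(331,50),(317,180),(196,173)]],0))
ticket.close_job()
```

```text
[ 0.5274518  -0.20732436  0.012     ] [ 0.52700912 -0.20923076  0.        ]
the job is handed in; nothing more can be done
```

I pressed the plunger once to its stop and let it come back up, so one dish slid out onto the front plate. I then pushed that dish sideways with the slightly open fingertips onto the black mat, backed away and raised the arm. The job was handed in at about 13 s.

- **Dish:** in the last wrist picture it lies flat about 2 mm from the mat's centre. Dish centre is at (0.527, −0.207) and mat centre at (0.527, −0.209).
- **Dispenser:** the front plate is empty and the plunger is up. The remaining dishes appear in place in the magazine, judged by eye only.
- **Bystanders:** nothing looks moved in the scene and side pictures, again by eye. The robot touches nothing.
- **Disagreement:** position estimates from different cameras differed by 2–5 mm, mostly the scene view of the ejected dish. I relied on the wrist and side views. No check failed.

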